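# Spin the engraver's turntable and park it at its pointer

### The job

Check that the engraver's turntable runs freely, then park it: with a fingertip flick its upright stud so that the wheel spins anticlockwise (seen from above) and coasts freely, untouched, with the stud going past the fixed pointer at least once. On a later time round, before the wheel runs down by itself, stop it with a fingertip so that it rests with the stud at the pointer, then take the hand away. Use only pushes and presses of the fingertips: pick nothing up, and leave the things standing around where they are.

Things in the scene. Friction and masses are not known exactly. Their poses are not given: they have to be found in the camera images.
- turntable: Engraver's turntable, fixed to the desk: dark steel foot 136 mm across, carrying a bare aluminium wheel 180 mm across, 12 mm thick, its flat top 48 mm above the desk. Origin on the wheel's axis at desk height, z up. Fixed pointer on the foot's -x side. A dark round pitch block (46 mm across, 18 mm high) is fixed on the wheel's middle and turns with it.
- wheel (a joint): Wheel angle, rad, counted over whole turns; grows anticlockwise seen from above. 0 when the stud is at the pointer, again at each 2 pi. Starts between -2.4 and -1.3. Free bearing, inertia about 0.0024 kg m2; coasting loses about 0.2 rad/s each second; it stays put once still. A few newtons pressed on the top face (friction about 0.6) stop it at once and can drag it round.
- stud (a point): The stud: the only upright pin on the wheel, steel, 12 mm in diameter, 26 mm high (top 74 mm above the desk), 76 mm from the axis. The point lies on the pin's axis at half its height. It moves with the wheel. Running against a fingertip it bounces back at about a quarter of its speed.
- park_spot (a point): Fixed point level with the wheel's top face (48 mm above the desk), 76 mm from the axis towards the pointer: where the stud's axis must come to rest. The pointer is a small steel wedge on a short post just outside the rim, its tip 93 mm and its back 121 mm from the axis, its top level with the wheel's top face.
- hub (a point): Fixed point on the wheel's axis, level with the wheel's top face (48 mm above the desk).
- tin_1: Bystander: round pale tin, 46 mm across, 17 mm high, loose. Origin under its centre.
- tin_3: Bystander: small round tin with a black lid, 40 mm across, 23 mm high, loose. Origin under its centre.
- brass_weight: Bystander: small brass weight with a knob, 28 mm across, 31 mm high, loose. Origin under its centre.
- wood_offcut: Bystander: wooden block, 50 x 58 x 26 mm, loose. Origin under its centre.
- pin_vise: Bystander: thin metal pin vise lying down, 131 mm long along its y axis, 10 mm thick, loose. Origin under its centre.
- flush_cutters: Bystander: flush cutters lying flat, 54 x 135 mm, 12 mm high, loose. Origin under its centre.

How it is judged:
By the outcome, as a careful person would: the job done as asked, in the order asked, and still so for the second after the job is handed in, with the robot touching nothing.
It also fails if it takes over 45 s, if anything falls off the work surface, if the arm or the gripper's body presses on something with over 40 N, if the wrist force passes 120 N, or if a joint passes its speed limit or range.

### The arm

A 7-joint arm with a two-finger parallel gripper is mounted at the origin on a cart in front of the work surface, level with it; the furniture and walls round the work are solid. World frame = base frame: x ahead of the robot, y to its left, z up, the work surface at z = 0. Lengths are in m, angles in rad, forces in N, time in s.
With the tool pointing down it reaches from about 0.425 to 0.95 m from the base axis. Payload 4.7 kg.
Tool frame: the origin (TCP) lies on the centre line of the jaws, within the pads' length; the fingertips stand 25 mm ahead of it and the grasp point (between the pads) lies 6 mm ahead of it; y points along the fingers, x is the direction in which the jaws open and shut, and the axes are right-handed (so a half turn about y gives the same grasp; the last joint's range is limited). The gripper opens to 85 mm and grips with 20 to 120 N. Pads are 22 mm wide; open, the fingers measure 114 mm over their backs; the gripper's body (76 mm by 85 mm) begins 54 mm behind the grasp point. The pads swing forward as they close: fully open they stand 13 mm farther back than shut.
Start: joints at [-1.156, 0.469, -0.049, 1.532, 0.024, 1.141, -0.082], TCP at [0.29, 0.61, 0.256] pointing down, gripper open.
Joint ranges: [-2.59, 2.59], [-0.33, 1.99], [-1.39, 1.29], [0.1, 2.45], [-1.04, 4.18], [0.21, 1.99], [-2.66, 2.66]. Speed limits (rad/s): [2.57, 2.57, 3.14, 3.14, 3.14, 3.14, 3.14].

### API

Orientations are given as a unit quaternion [x, y, z, w].
In Python, from cell import r gives the robot as it stands. Calls block until the motion is done:
- r.move_to(position, orientation): joint-space move of the TCP to a pose.
- r.move_linear(position, rot=None, speed=0.15): straight line of the TCP; rot=None keeps the orientation; speed is the mean speed in m/s.
- r.move_j(angles): joint-space move.
- r.move_gripper(opening, grasp_force=None): finger opening in m; grasp_force is the grip in N (None keeps the last); returns when the fingers have stopped.
- r.dwell(seconds).
- r.ik(position, orientation): joint angles nearest the present ones, or None.
- r.read_state(): the state.
- r.grab_frame(name): name is "side" or "top"; returns the picture (400x640x3 uint8, red, green, blue); there is no depth.
- r.camera_info(name): a dict with "mtx" (3x3 intrinsics, pixels), "k1" (the pictures are not rectified: a ray, as slopes to the right and down, at radius r is drawn at 1 + k1 r^2 times it, then the intrinsics apply), "R" (3x3) and "t" (3): a world point X has camera coordinates R X + t. Camera axes: x right, y down, z forward; pixel columns grow to the right and rows downward; lengths in m; the calibration is good to about 2 mm. A picture is of the moment at which its call begins. camera_info takes no time and is no camera call.
A pose or a line that the arm cannot do raises r.PlanningError and nothing moves.
- r.sign_off(): hands the job in, once; it reports no verdict.
The state is a dict: "clock": time; "joints": joint angles; "qvel": joint speeds; "joint_efforts": joint torques, N m; "ee_pos": TCP position; "orientation": TCP orientation; "contact_force": force on the tool from outside, world axes, zero at the start; "wrist_torque": the same for the moment, N m; "grip_width": finger opening in m.
Only numpy, scipy, OpenCV 4.12 (cv2) and the standard library are available. Lean on these libraries where they do the work, as an engineer would, in place of code of your own. Each camera call takes 0.05 s, during which the arm holds its last target.

## Working session

There is one attempt and no reset: what is moved stays moved. The work goes in short steps, each a Python script; the robot and the scene stay as the last script left them, time stands still between calls to the robot, and variables do not carry over. Pictures are saved under pics/ and viewed, and the job is handed in when it is done.

```bash
ls; mkdir -p pics; python3 - <<'E'
from cell import r
import cv2
for n in("side","top"):
    im=r.grab_frame(n); cv2.imwrite(f"pics/{n}0.png",im[:,:,::-1]); print(r.camera_info(n))
s=r.read_state();print(s)
E
```

```text
pics
{'mtx': array([[397.23796864,   0.        , 317.96575966],
       [  0.        , 397.23796864, 200.5482287 ],
       [  0.        ,   0.        ,   1.        ]]), 'k1': 0.023562339718266205, 'R': array([[-0.91531602, -0.40246009, -0.01491481],
       [-0.23830717,  0.57109375, -0.7855327 ],
       [ 0.32466332, -0.71545636, -0.61864039]]), 't': array([0.55783525, 0.29594401, 0.74068823])}
{'mtx': array([[394.67507883,   0.        , 318.91908796],
       [  0.        , 394.67507883, 198.45507513],
       [  0.        ,   0.        ,   1.        ]]), 'k1': -0.09485215120414797, 'R': array([[-6.26649300e-04, -9.99652623e-01,  2.63484337e-02],
       [-9.94941709e-01, -2.02349045e-03, -1.00433563e-01],
       [ 1.00451990e-01, -2.62780923e-02, -9.94594822e-01]]), 't': array([-0.14769218,  0.66807833,  1.04699407])}
{'clock': 0.1, 'joints': array([-1.15592646,  0.46939541, -0.04857609,  1.53358185,  0.02407874,
        1.1410387 , -0.08231313]), 'qvel': array([ 0.00027854, -0.00077666, -0.00082897, -0.00412762,  0.00113812,
        0.0011555 ,  0.00062761]), 'joint_efforts': array([ 3.28643700e-04, -5.11517322e+01, -4.70236433e-02, -2.38388568e+01,
        1.08616918e-02,  4.41548487e-03, -1.54066737e-05]), 'ee_pos': array([0.28958916, 0.60917572, 0.2553398 ]), 'orientation': array([ 0.59814173,  0.37716589, -0.37824365, -0.59741452]), 'contact_force': array([-2.23027268e-01,  2.91373079e-04,  6.94236868e-01]), 'wrist_torque': array([ 0.06701829,  0.00792056, -0.05592133]), 'grip_width': 0.0853009009458512}
```

View pics/side0.png

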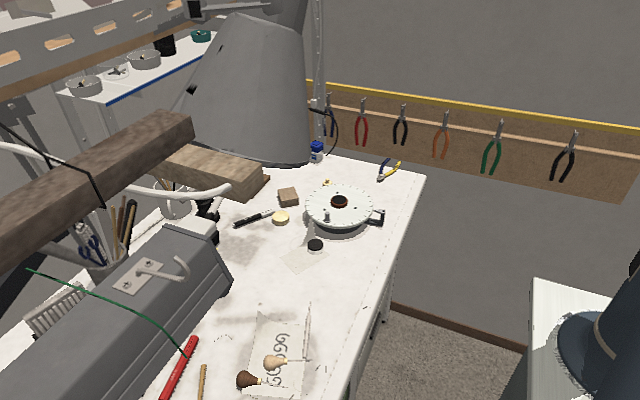

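View pics/top0.png

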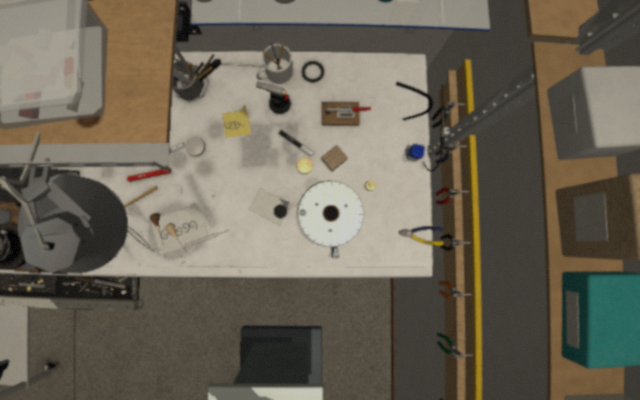

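```bash
cat > h.py <<'E'
import numpy as np, cv2
from cell import r
from scipy.spatial.transform import Rotation as Rn
def proj(n,X):
    c=r.camera_info(n); p=c["R"]@np.asarray(X,float)+c["t"]; s=p[:2]/p[2]
    s=s*(1+c["k1"]*(s@s)); return c["mtx"][:2,:2]@s+c["mtx"][:2,2]
def ray(n,px,z):
    c=r.camera_info(n); d=(np.asarray(px,float)-c["mtx"][:2,2])/np.diag(c["mtx"])[:2]
    s=d.copy()
    for _ in range(20): s=d/(1+c["k1"]*(s@s))
    w=c["R"].T@np.array([s[0],s[1],1]); o=-c["R"].T@c["t"]
    return o+w*(z-o[2])/w[2]
E
python3 - <<'E'
from h import *
print(proj("top",[0,0,0]),proj("top",[.29,.61,.256]),proj("side",[.29,.61,.256]))
for n in("top","side"): c=r.camera_info(n);print(n,-c["R"].T@c["t"])
print(ray("top",(330,213),.066), ray("top",(334,252),.048),ray("top",(303,212),.074))
print(ray("side",(339,201),.066), ray("side",(377,217),.048),ray("side",(327,212),.074))
for n,b in(("top",(280,165,390,265)),("side",(290,170,400,250))):
    im=r.grab_frame(n)[b[1]:b[3],b[0]:b[2]]
    cv2.imwrite(f"pics/{n}z.png",cv2.resize(im,None,fx=5.4,fy=5.4,interpolation=cv2.INTER_CUBIC)[:,:,::-1])
print(Rn.from_quat(r.read_state()["orientation"]).as_matrix())
E
```

```text
[265.50023841 440.09262696] [-12.00143086 353.84185649] [393.38312927 855.5506337 ]
top [ 0.5594338  -0.11877601  1.11232382]
side [0.34064683 0.58542476 0.69901335]
[ 0.62631124 -0.17586132  0.066     ] [ 0.522651   -0.18727314  0.048     ] [ 0.62835979 -0.10424327  0.074     ]
[ 0.6222199  -0.16575022  0.066     ] [ 0.51885024 -0.16345797  0.048     ] [ 0.62993574 -0.10438765  0.074     ]
[[ 4.29396900e-01 -4.53534479e-04 -9.03115772e-01]
 [ 9.03115088e-01 -1.11289723e-03  4.29397134e-01]
 [-1.19982144e-03 -9.99999278e-01 -6.82807883e-05]]
```

View pics/topz.png

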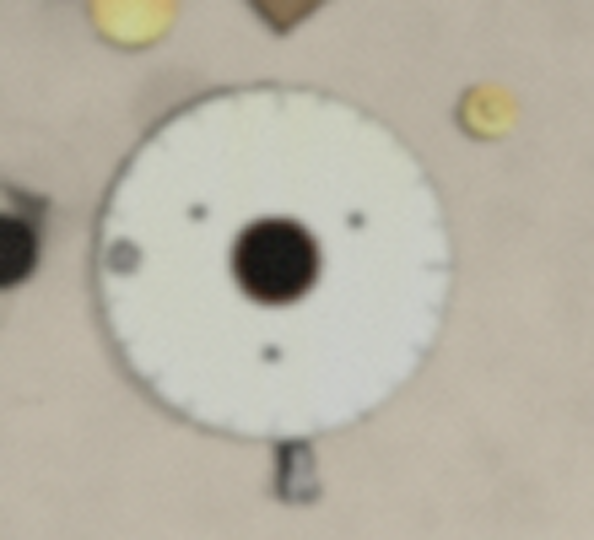

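View pics/sidez.png

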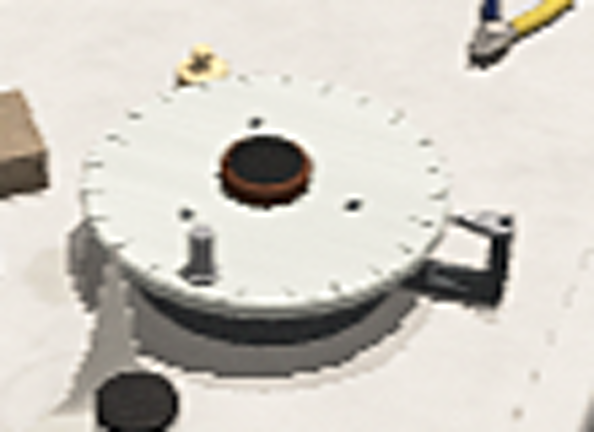

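```bash
python3 - <<'E'
from h import *
for n,b in(("top",(315,235,355,265)),("side",(360,195,400,225))):
    im=np.mean([r.grab_frame(n).astype(float) for _ in range(4)],0).astype(np.uint8)
    cv2.imwrite(f"pics/{n}_avg.png",im[:,:,::-1])
    cv2.imwrite(f"pics/{n}p.png",cv2.resize(im[b[1]:b[3],b[0]:b[2]],None,fx=16,fy=16,interpolation=cv2.INTER_NEAREST)[:,:,::-1])
im=cv2.imread("pics/top_avg.png").astype(int)
print(im[213,285:380:3].tolist()); print(im[175:252:4,320].tolist())
im=cv2.imread("pics/side_avg.png").astype(int)
print(im[206,295:400:4].tolist())
# lamp rays
def rr(n,px): a=ray(n,px,0);c=r.camera_info(n);o=-c["R"].T@c["t"];d=a-o;return o,d/np.linalg.norm(d)
for tp,sp in(((75,220),(250,90)),):
    o1,d1=rr("top",tp);o2,d2=rr("side",sp)
    A=np.c_[d1,-d2];s=np.linalg.lstsq(A,o2-o1,rcond=None)[0];print(o1+d1*s[0],o2+d2*s[1])
print(proj("side",[0,0,0]),proj("side",[0,0,.3]))
E
```

```text
[[49, 53, 58], [139, 154, 160], [155, 170, 178], [154, 169, 177], [127, 140, 142], [129, 138, 139], [129, 135, 136], [169, 181, 180], [190, 204, 203], [190, 203, 201], [190, 203, 201], [192, 203, 201], [176, 187, 185], [35, 45, 60], [22, 24, 25], [22, 26, 27], [22, 25, 26], [22, 26, 29], [128, 137, 143], [195, 203, 201], [195, 203, 201], [194, 203, 201], [192, 202, 201], [194, 203, 201], [195, 202, 200], [183, 191, 188], [163, 173, 175], [160, 175, 183], [163, 178, 186], [162, 177, 185], [163, 179, 186], [162, 178, 186]]
[[161, 177, 184], [157, 172, 179], [161, 173, 172], [190, 203, 201], [192, 203, 201], [193, 203, 201], [194, 204, 202], [193, 203, 201], [193, 203, 201], [191, 201, 199], [190, 201, 199], [191, 203, 201], [192, 203, 201], [192, 203, 201], [191, 202, 200], [191, 203, 200], [192, 203, 201], [175, 185, 185], [162, 178, 186], [165, 180, 188]]
[[205, 216, 224], [228, 236, 240], [232, 238, 243], [234, 242, 243], [231, 240, 240], [228, 236, 238], [231, 239, 239], [231, 239, 239], [226, 235, 235], [182, 195, 194], [9, 16, 34], [19, 27, 45], [3, 12, 34], [241, 249, 249], [227, 235, 237], [240, 249, 250], [224, 232, 233], [225, 233, 233], [225, 234, 234], [152, 161, 162], [223, 230, 236], [228, 235, 240], [226, 233, 238], [222, 231, 235], [223, 230, 235], [220, 228, 233], [224, 232, 237]]
[0.58492869 0.23621116 0.52693685] [0.57967087 0.23355031 0.52509428]
[622.26168191 361.98398297] [723.34430993 244.71095331]
```

View pics/topp.png

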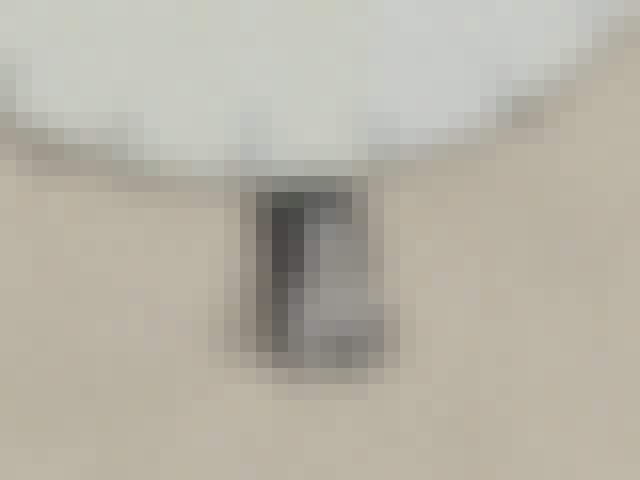

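View pics/sidep.png

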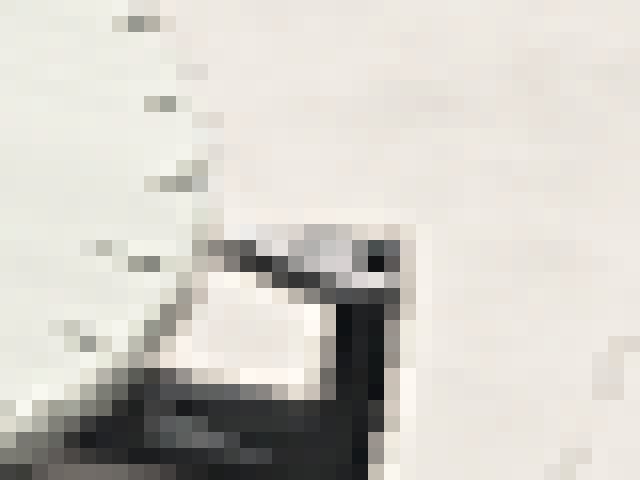

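```bash
python3 - <<'E'
import cv2
t=cv2.imread("pics/top_avg.png"); s=cv2.imread("pics/side_avg.png")
cv2.imwrite("pics/lt.png",cv2.resize(t[120:320,0:240],None,fx=3.3,fy=3,interpolation=cv2.INTER_CUBIC)[:600,:800])
cv2.imwrite("pics/ls.png",cv2.resize(s[0:400,0:340],None,fx=1.5,fy=1.5,interpolation=cv2.INTER_CUBIC)[:600,:800])
E
```

```text
(no output)
```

View pics/lt.png

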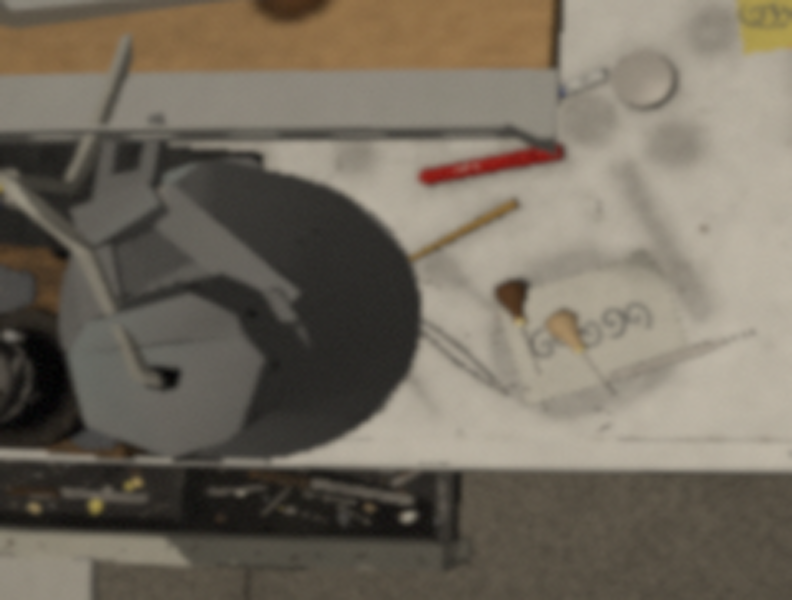

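View pics/ls.png

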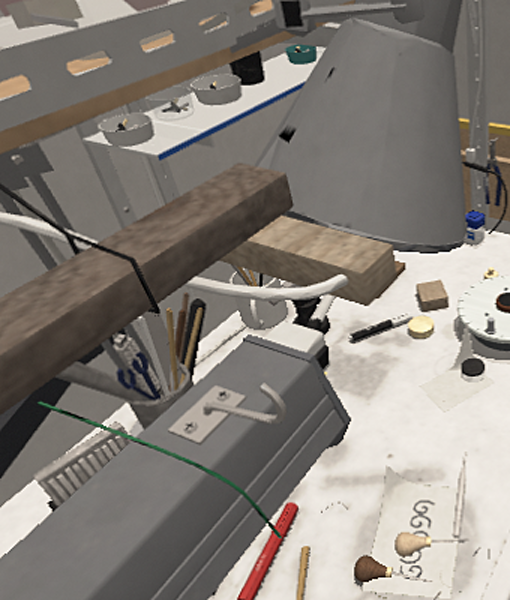

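```bash
cat >> h.py <<'E'
def rr(n,px):
    a=ray(n,px,0);c=r.camera_info(n);o=-c["R"].T@c["t"];d=a-o;return o,d/np.linalg.norm(d)
def tri(tp,sp):
    o1,d1=rr("top",tp);o2,d2=rr("side",sp)
    s=np.linalg.lstsq(np.c_[d1,-d2],o2-o1,rcond=None)[0];p,q=o1+d1*s[0],o2+d2*s[1];return (p+q)/2,np.linalg.norm(p-q)
E
python3 - <<'E'
from h import *
print(tri((73,223),(243,145)))
for z in(.35,.4,.45,.5):
    print(z,[ray("top",p,z)[:2].round(3) for p in((18,223),(127,223),(73,173),(73,273))])
# small end octagon center
print(tri((50,244),(283,15)), tri((50,244),(265,15)))
print("box", ray("top",(75,158),.1),)
E
```

```text
(array([0.57893266, 0.26822246, 0.47580437]), np.float64(0.007483166883276686))
0.35 [array([0.585, 0.468]), array([0.588, 0.236]), array([0.687, 0.354]), array([0.489, 0.343])]
0.4 [array([0.584, 0.43 ]), array([0.586, 0.212]), array([0.678, 0.323]), array([0.493, 0.313])]
0.45 [array([0.582, 0.391]), array([0.584, 0.189]), array([0.67 , 0.292]), array([0.498, 0.282])]
0.5 [array([0.58 , 0.353]), array([0.582, 0.166]), array([0.662, 0.261]), array([0.503, 0.252])]
(array([0.54492521, 0.22134209, 0.60263701]), np.float64(0.010518865795048014)) (array([0.55214598, 0.22727527, 0.60128889]), np.float64(0.006282351425957743))
box [0.76894738 0.50609273 0.1       ]
```

```bash
python3 - <<'E'
from h import *
from scipy.optimize import least_squares
t=cv2.imread("pics/top_avg.png"); s=cv2.imread("pics/side_avg.png")
b=t[...,0].astype(int); m=((b>176)).astype(np.uint8)
m[:,:280]=0;m[:170]=0;m[260:]=0;m[:,385:]=0
cs,_=cv2.findContours(m,cv2.RETR_EXTERNAL,cv2.CHAIN_APPROX_NONE);c=max(cs,key=cv2.contourArea)
c=cv2.convexHull(c)[:,0]
P=np.array([ray("top",p,.048)[:2] for p in c])
f=least_squares(lambda q:np.hypot(*(P-q[:2]).T)-q[2],[.62,-.17,.09],loss='soft_l1',f_scale=.001);print("wheel circle",f.x,np.std(f.fun))
def dark(im,box,th):
    x0,y0,x1,y1=box;m=(im[y0:y1,x0:x1].max(2)<th).astype(np.uint8)
    n,l,st,ce=cv2.connectedComponentsWithStats(m);k=1+np.argmax(st[1:,4]);return ce[k]+[x0,y0],st[k]
h,st=dark(t,(315,195,350,230),110);print("hub top",h,st,ray("top",h,.066))
hs,st=dark(s,(320,185,355,215),120);print("hub side",hs,st,ray("side",hs,.060))
print(tri(h,hs))
# stud top
g=t[...,1];x0,y0,x1,y1=297,205,309,220
w=np.clip(195.-g[y0:y1,x0:x1],0,None);w[w<20]=0
yy,xx=np.mgrid[y0:y1,x0:x1];p=np.array([(xx*w).sum(),(yy*w).sum()])/w.sum();print("stud top",p,ray("top",p,.068))
g=s[...,1]; print(g[205:226,318:338])
for z,pxs in((.048,((374,210.5),(374.7,210.8))),(.048,((384.5,210),(384,213)))):
    print([ray("side",q,z).round(4) for q in pxs])
print([ray("top",q,.048).round(4) for q in((336.5,245.5),(336.5,257),(336.3,252))])
E
```

```text
wheel circle [ 0.6265802  -0.17883181  0.08528708] 0.0005239322845499359
hub top [330.57291667 212.89583333] [  8  11  16  15 192] [ 0.6265899  -0.17738711  0.066     ]
hub side [338.42134831 201.33146067] [ 10  10  17  14 178] [ 0.62576593 -0.17100281  0.06      ]
(array([ 0.62781985, -0.17788161,  0.05430409]), np.float64(0.0010100252941170598))
stud top [300.07027168 211.74477534] [ 0.62942444 -0.09639949  0.068     ]
[[240 239 238 238 237 236 235 235 235 235 237 243 208  95  29  13  21  28
   38  47]
 [237 239 240 240 239 239 239 238 237 235 235 239 249 195  74  46   6  16
   20  23]
 [237 237 237 239 241 245 245 243 240 239 239 238 241 247 255 201  75  48
   13   5]
 [239 239 238 238 241 215 196 239 245 241 239 238 239 240 243 249 255 249
  167 135]
 [235 236 237 241 232 149  56 124 220 239 237 238 238 239 238 239 242 245
  248 252]
 [237 236 236 237 243 181 121 184 234 244 239 236 236 235 236 237 238 238
  238 239]
 [237 237 237 238 240 243 248 233 214 218 223 236 238 236 235 234 234 235
  235 236]
 [237 236 236 236 236 240 239 207 175 177 176 224 240 237 236 236 235 235
  234 
[... 665 characters left out ...]
 235 234
  234 233]
 [193 221 241 245 249 187  90 144 159 133 147 153 180 229 239 237 237 237
  236 236]
 [131 168 179 201 242 255 227 123  61  64  63 153 231 240 237 237 238 238
  237 237]
 [114 104 110 148 173 193 233 248 236 250 255 247 241 238 236 237 222 224
  238 237]
 [ 73 106 114 108 102 125 169 186 186 210 234 246 254 248 241 225 203 225
  237 235]
 [ 31  36  45  78 107 110 107 105 117 145 173 192 174 177 221 236 238 243
  246 252]]
[array([ 0.5334, -0.185 ,  0.048 ]), array([ 0.5314, -0.1846,  0.048 ])]
[array([ 0.5093, -0.1973,  0.048 ]), array([ 0.5071, -0.1853,  0.048 ])]
[array([ 0.54  , -0.1941,  0.048 ]), array([ 0.5093, -0.1939,  0.048 ]), array([ 0.5226, -0.1935,  0.048 ])]
```

```bash
cat >> h.py <<'E'
HUB=np.array([.627,-.178])
def Q(phi):
    c,s=np.cos(phi),np.sin(phi)
    return Rn.from_matrix(np.array([[c,0,-s],[s,0,c],[0,-1,0]])).as_quat()
def st(*k):
    s=r.read_state(); print("t %.2f"%s["clock"],"p",s["ee_pos"].round(4),"F",s["contact_force"].round(1),"q",s["joints"].round(2)); return s
E
python3 - <<'E'
from h import *
for n,ps in(("side",((372.9,209.5),(384.5,209.2),(383.5,212.9),(384,211))),("top",((336.1,257),(334.5,247)))):
    for p in ps:
        x=ray(n,p,.048)[:2]-HUB;print(n,p,np.hypot(*x).round(4),np.degrees(np.arctan2(x[1],x[0])).round(1)%360)
for p in ([.19,.40,.3],[.43,.0,.3],[.415,-.117,.3],[.672,-.103,.15]):
    a=np.arctan2(p[1],p[0]);print(p,r.ik(p,Q(a)))
E
```

```text
side (372.9, 209.5) 0.0903 186.2
side (384.5, 209.2) 0.1189 190.9
side (383.5, 212.9) 0.1188 183.5
side (384, 211) 0.1186 187.2
top (336.1, 257) 0.1186 187.2
top (334.5, 247) 0.0916 186.7
[0.19, 0.4, 0.3] [-1.1477524   0.04703972 -0.07767034  1.99104671  0.00408641  1.10365119
 -0.09982945]
[0.43, 0.0, 0.3] [-6.16641970e-01 -3.07985773e-03  5.25546241e-01  2.04214916e+00
  1.73188179e-03  1.10210834e+00 -9.18801075e-02]
[0.415, -0.117, 0.3] [-0.59809452 -0.01451912  0.78480693  2.04932777  0.01149791  1.1025645
 -0.09332497]
[0.672, -0.103, 0.15] [-0.29812006  0.6319128   0.58333343  1.64908265 -0.40171772  0.98291128
  0.27049003]
```

```bash
python3 - <<'E'
from h import *
q=np.array(r.ik([.187,.392,.3],Q(np.arctan2(.392,.187)))); print(q)
r.move_j(q); st()
r.move_gripper(0.0); st()
q[0]+=1.127+.18; r.move_j(q); s=st(); print(s["grip_width"],r.read_state()["contact_force"])
p=[.672,-.103,.15]; print(r.ik(p,Q(-.15)))
E
```

```text
[-1.14670982  0.03195333 -0.07800765  2.00692189  0.00278959  1.1028161
 -0.10025196]
t 1.57 p [0.1875 0.3932 0.3004] F [ 0.2 -0.3  0.8] q [-1.15  0.03 -0.08  2.    0.    1.1  -0.1 ]
t 2.33 p [0.187 0.392 0.3  ] F [ 0.4 -0.4 -0.2] q [-1.15  0.03 -0.08  2.01  0.    1.1  -0.1 ]
t 4.24 p [ 0.4274 -0.0773  0.3   ] F [-0.2  0.4 -0.1] q [ 0.16  0.03 -0.08  2.01  0.    1.1  -0.1 ]
0.00018030507684186183 [-0.15344549  0.43763455 -0.12038788]
[ 0.13633136  0.57333622 -0.06740353  1.62025152  0.04494559  0.94951869
 -0.09649263]
```

```bash
python3 - <<'E'
from h import *
r.move_to([.672,-.104,.13],Q(-.1)); st()
r.move_linear([.672,-.104,.082],speed=.15); st()
for n,b in(("side",(280,150,400,240)),("top",(270,155,390,245))):
    im=r.grab_frame(n); cv2.imwrite(f"pics/{n}1.png",cv2.resize(im[b[1]:b[3],b[0]:b[2]],None,fx=5,fy=5,interpolation=cv2.INTER_CUBIC)[:,:,::-1])
E
```

```text
t 5.39 p [ 0.672  -0.1038  0.1311] F [-0.6 -0.5  0.7] q [ 0.14  0.59 -0.07  1.63  0.05  0.91 -0.05]
t 5.86 p [ 0.6721 -0.1041  0.083 ] F [-0.5  0.6  0.2] q [ 0.14  0.65 -0.06  1.66  0.05  0.83 -0.05]
```

View pics/side1.png

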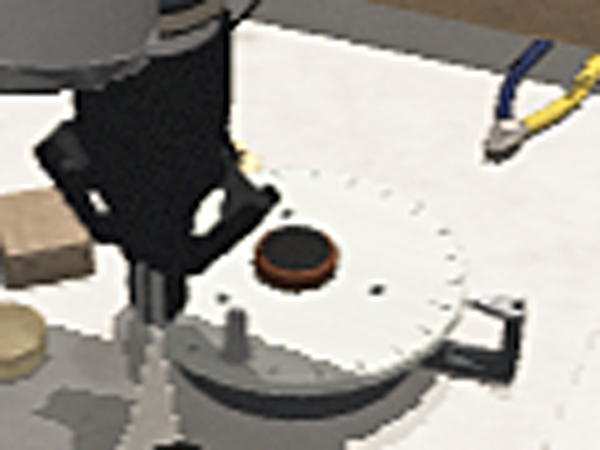

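View pics/top1.png

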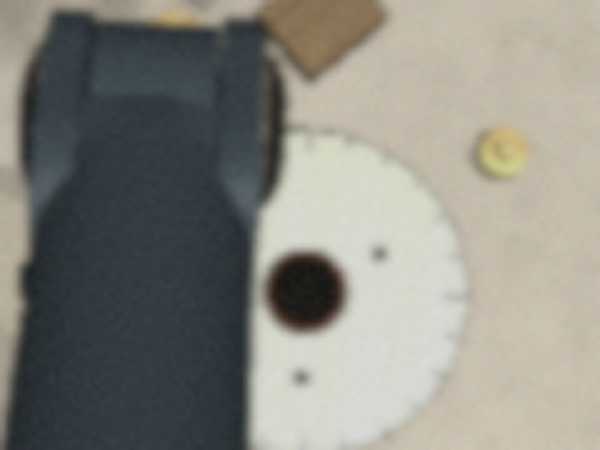

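```bash
python3 - <<'E'
from h import *
import pickle
r.move_linear([.567,-.104,.082],speed=.13); s=st()
F=[]
def g():
    F.append((r.read_state()["clock"],r.grab_frame("side")))
r.move_linear([.567,-.104,.13],speed=.3); st()
for _ in range(2): g()
r.move_to([.627,-.224,.13],Q(-.1)); st()
for _ in range(6): g()
pickle.dump(F,open("F1.pkl","wb"))
W=[cv2.resize(f[165:245,290:400],None,fx=2.4,fy=2.4,interpolation=cv2.INTER_CUBIC) for t,f in F]
W=np.vstack([np.hstack(W[:3]),np.hstack(W[3:6])]); print([t for t,_ in F]);cv2.imwrite("pics/c1.png",W[:,:,::-1])
E
```

```text
t 6.92 p [ 0.5681 -0.1039  0.0824] F [ 0.2 -0.6  0.3] q [ 0.16  0.52 -0.07  1.92  0.06  0.7  -0.04]
t 7.22 p [ 0.5691 -0.104   0.1318] F [ 0.2 -0.  -0.9] q [ 0.17  0.45 -0.08  1.89  0.05  0.8  -0.03]
t 7.92 p [ 0.6263 -0.2244  0.1283] F [-0.3  0.3 -0.9] q [ 0.32  0.58 -0.05  1.67  0.04  0.9   0.15]
[7.225, 7.275, 7.925, 7.975, 8.025, 8.075, 8.125, 8.175]
```

View pics/c1.png

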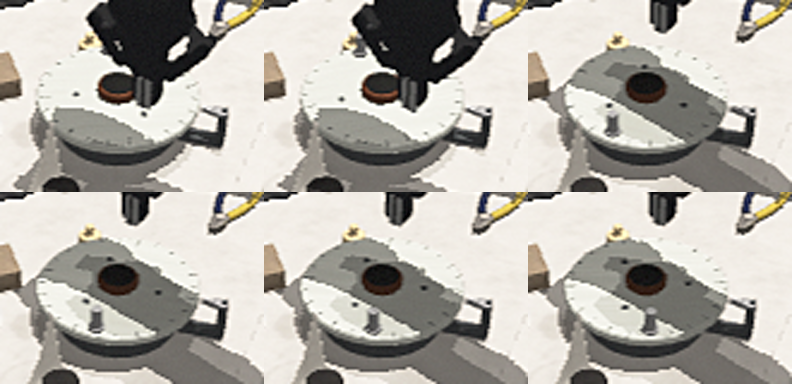

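```bash
python3 - <<'E'
from h import *
import pickle
for t,x,y in((7.275,93,38),(7.925,84,116),(7.975,96,309-192),(8.025,375-264,309-192),(8.075,122,309-192)):
    p=ray("side",(290+x/2.4,165+y/2.4),.073)[:2]-HUB;print(t,np.hypot(*p),np.degrees(np.arctan2(p[1],p[0]))%360)
F=pickle.load(open("F1.pkl","rb"))
W=np.hstack([cv2.resize(F[i][1][165:245,290:400],None,fx=3.5,fy=3.5,interpolation=cv2.INTER_CUBIC) for i in(6,7)]);cv2.imwrite("pics/c2.png",W[:,:,::-1])
E
```

```text
7.275 0.0714659496394706 314.3715874864594
7.925 0.07931108112478069 85.69943946863506
7.975 0.07605807180388109 94.47228898871965
8.025 0.0727374599016398 105.95836691266246
8.075 0.07227716003865368 114.79150161611707
```

View pics/c2.png

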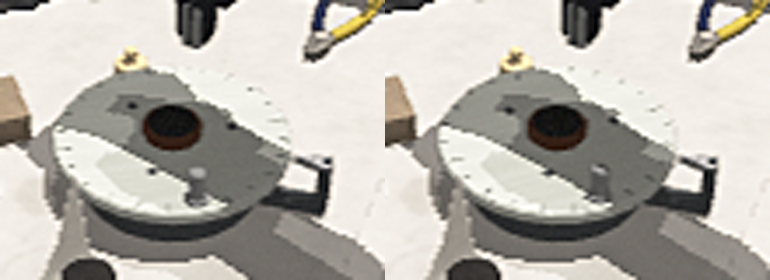

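```bash
python3 - <<'E'
from h import *
import pickle
r.move_linear([.627,-.224,.080],speed=.15); st()
F=[]
for _ in range(44): F.append((r.read_state()["clock"],r.grab_frame("side")))
pickle.dump(F,open("F2.pkl","wb")); st()
bg=np.median([f for _,f in F],0)
for i,(t,f) in enumerate(F):
    d=np.abs(f-bg).max(2).astype(np.uint8); m=(d>40).astype(np.uint8); m[:165]=0;m[245:]=0;m[:,:290]=0;m[:,400:]=0
    n,l,s,c=cv2.connectedComponentsWithStats(m)
    if n>1:
        k=1+np.argmax(s[1:,4]); p=ray("side",c[k],.061)[:2]-HUB
        print(i,round(t,3),s[k],c[k].round(1),np.hypot(*p).round(3),(np.degrees(np.arctan2(p[1],p[0]))%360).round(1))
cv2.imwrite("pics/bg2.png",cv2.resize(F[-1][1][130:250,270:410],None,fx=5,fy=5,interpolation=cv2.INTER_CUBIC)[:,:,::-1])
E
```

```text
t 8.71 p [ 0.6271 -0.2238  0.0801] F [ 0.2 -0.3  0.6] q [ 0.31  0.63 -0.05  1.7   0.04  0.81  0.15]
t 10.91 p [ 0.627 -0.224  0.08 ] F [ 0.1  0.1 -0.1] q [ 0.31  0.63 -0.05  1.7   0.04  0.81  0.15]
0 8.708 [358 185   7  10  48] [361.1 190. ] 0.073 236.8
1 8.758 [354 183   8  10  49] [357.7 188. ] 0.072 246.7
2 8.808 [348 168  23  24  78] [356.1 183.1] 0.087 258.8
3 8.858 [348 168  23  24  46] [357.6 180.1] 0.102 261.0
4 8.908 [350 168  21  19  34] [359.4 177.6] 0.115 261.7
5 8.958 [350 168  21  19  31] [359.4 177.6] 0.115 261.7
6 9.008 [334 177   7  11  56] [336.8 182.1] 0.077 295.7
7 9.058 [330 177  10  12  55] [332.5 182.3] 0.078 304.5
8 9.108 [326 179   5  10  43] [328.  183.8] 0.075 315.0
9 9.158 [321 180   7  11  42] [323.8 185.2] 0.074 325.1
10 9.208 [318 181   5  11  48] [320.  186.4] 0.076 333.9
11 9.258 [315 183   5  11  48] [316.8 188.4] 0.076 343.3
12 9.308 [312 185   6  12  50] [314.1 190.7] 0.076 352.8
13 9.358 [310 188   5  11  49] [312.  193.1] 0.076 1.8
14 9.408 [308 190   6  12  46] [310.5 195.7] 0.076 10.8
15 9.458 [306 194   7  10  46] [309.3 199.2] 0.077 22.1
16 9
[... 896 characters left out ...]
123.8
32 10.308 [320 201   3   2   5] [321.2 201.6] 0.047 34.1
33 10.358 [365 202   4   6  20] [366.6 204.4] 0.073 185.9
34 10.408 [365 199   6  11  39] [367.5 203.6] 0.075 188.9
35 10.458 [365 196   7  12  56] [368.1 201.8] 0.075 194.8
36 10.508 [365 195   7  11  53] [367.9 200.2] 0.075 199.9
37 10.558 [363 192   9  11  53] [367.2 197.9] 0.074 207.5
38 10.608 [362 190   8  10  54] [365.8 195. ] 0.073 217.4
39 10.658 [361 187   6  11  49] [364.  192.6] 0.073 226.3
40 10.708 [358 185   8  11  53] [361.9 190.7] 0.073 234.0
41 10.758 [356 183   7  11  47] [359.  188.9] 0.072 242.5
42 10.808 [353 182   7  10  49] [356.1 187.1] 0.072 251.3
43 10.858 [350 183   7   8  39] [352.9 186.5] 0.069 258.0
```

View pics/bg2.png

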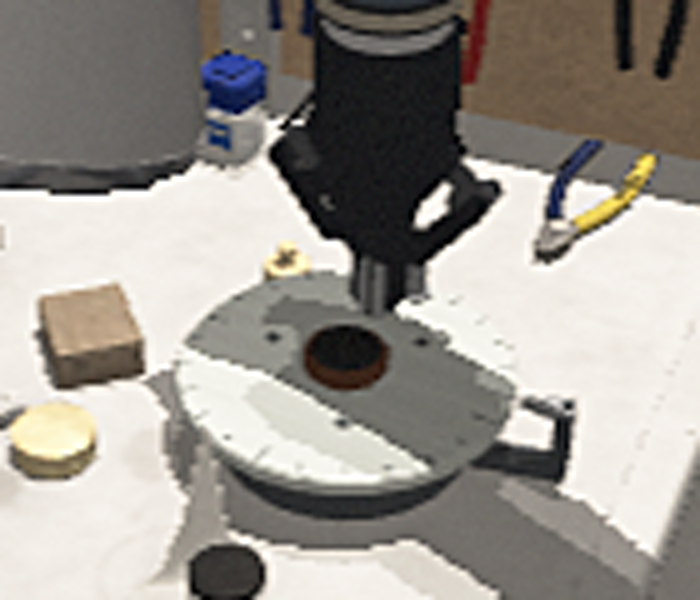

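```bash
cat >> h.py <<'E'
import pickle
from scipy.optimize import least_squares
def bg0(): return np.median([f for _,f in pickle.load(open("F2.pkl","rb"))],0)
def stud(f,bg,th=30):
    d=np.abs(f-bg).max(2); m=(d>th).astype(np.uint8); m[:165]=0;m[245:]=0;m[:,:290]=0;m[:,400:]=0
    n,l,s,c=cv2.connectedComponentsWithStats(m)
    if n<2: return None
    k=1+np.argmax(s[1:,4])
    if not 38<=s[k,4]<=75 or s[k,2]>11 or s[k,3]>14: return None
    return ray("side",c[k],.061)[:2]
E
python3 - <<'E'
from h import *
bg=bg0(); F=pickle.load(open("F2.pkl","rb"))
t0=r.read_state()["clock"]; r.dwell(14.5-t0)
G=[]
for _ in range(16):
    G.append((r.read_state()["clock"],r.grab_frame("side"))); r.dwell(.1)
r.dwell(.3)
for _ in range(6):
    G.append((r.read_state()["clock"],r.grab_frame("side"))); r.dwell(.1)
pickle.dump(G,open("F3.pkl","wb"))
D=[(t,*p) for t,f in F+G if (p:=stud(f,bg)) is not None]; D=np.array(D)
cx=least_squares(lambda q:np.hypot(D[:,1]-q[0],D[:,2]-q[1])-q[2],[.627,-.175,.076],loss='soft_l1',f_scale=.002).x;print("circle",cx)
a=np.arctan2(D[:,2]-cx[1],D[:,1]-cx[0]); 
T=D[:,0]; pred=lambda q:q[0]+q[1]*(T-9.7)+q[2]*(T-9.7)**2
res=lambda q:(lambda e:np.arctan2(np.sin(e),np.cos(e)))(pred(q)-a)
best=min((least_squares(res,[p0,w,-al/2],loss='soft_l1',f_scale=.05) for p0 in np.arange(0,6.3,.5) for w in(3.0,3.12,3.25) for al in(.15,.18,.2,.22,.25)),key=lambda s:s.cost)
q=best.x;print(q,best.cost,len(T)); e=res(q);print(np.degrees(e).round(1))
np.save("q.npy",np.r_[q,cx])
ws=np.linspace(r.read_state()["clock"],9.7-q[1]/2/q[2],40000);ph=q[0]+q[1]*(ws-9.7)+q[2]*(ws-9.7)**2
k=np.floor((ph-np.radians(187))/2/np.pi);i=np.where(np.diff(k)>0)[0]
for j in i: print("cross",ws[j].round(3),"w",(q[1]+2*q[2]*(ws[j]-9.7)).round(3))
st()
E
```

```text
circle [ 0.62719336 -0.17439818  0.07612677]
[ 1.08351725  3.12437605 -0.11162965] 0.013010379488323422 50
[-0.5  1.3  1.9  0.7  0.1  1.2  1.4  1.1  0.8  1.6 -0.3  0.2  0.1 -0.5
 -1.2 -0.4 -1.5 -1.2 -1.2 -0.7 -0.7 -0.9  1.4 -5.5 -2.7 -0.1 -0.3  0.3
 -0.7 -0.5 -0.3  0.   2.1  0.9  1.1  0.5  0.9  0.9 -4.  -1.   0.6  0.2
  0.5  1.4  0.7  1.   0.9 -0.6 -1.1 -3.2]
cross 20.964 w 0.61
t 18.10 p [ 0.627 -0.224  0.08 ] F [0.1 0.  0.4] q [ 0.31  0.63 -0.05  1.7   0.04  0.81  0.15]
```

```bash
python3 - <<'E'
from h import *
bg=bg0(); q=np.load("q.npy"); cx=q[3:]
r.move_linear([.627,-.224,.077],speed=.05); st()
E=[];G=[]
while r.read_state()["clock"]<20.0:
    t=r.read_state()["clock"];f=r.grab_frame("side");p=stud(f,bg,25);G.append((t,f))
    if p is not None:
        e=np.arctan2(p[1]-cx[1],p[0]-cx[0])-(q[0]+q[1]*(t-9.7)+q[2]*(t-9.7)**2); E.append(np.degrees(np.arctan2(np.sin(e),np.cos(e))))
    r.dwell(.05)
E=np.array(E);print(E.round(1))
off=np.median(E[-6:]) if len(E)>=3 else 0
off=np.clip(off,-6,6)
tc=20.964-(.5+off)/35.; print("off",off,"target contact",tc)
r.dwell(tc-.10-r.read_state()["clock"])
st(); r.move_linear([.627,-.224,.071],speed=.1); s=st()
for n in("side","top"):
    im=r.grab_frame(n); cv2.imwrite(f"pics/{n}_s1.png",im[:,:,::-1])
    if n=="side": a=im
r.dwell(.1); b=r.grab_frame("side"); st()
for f in(a,b): 
    p=stud(f,bg,25); print(p, None if p is None else np.degrees(np.arctan2(p[1]-cx[1],p[0]-cx[0]))%360)
    d=np.abs(f-bg).max(2)
cv2.imwrite("pics/s1.png",cv2.resize(np.hstack([f[175:235,330:400] for f in(a,b)]),None,fx=5.7,fy=5.7,interpolation=cv2.INTER_CUBIC)[:,:,::-1])
E
```

```text
t 18.35 p [ 0.6268 -0.2239  0.0766] F [-0.1  0.   0.4] q [ 0.31  0.64 -0.05  1.7   0.04  0.8   0.15]
[4.3 5.  5.6 5.6 6.2 6.8 6.8]
off 5.9011454602601585 target contact 20.78111012970685
t 20.68 p [ 0.627 -0.224  0.077] F [-1.1 -0.1  0. ] q [ 0.31  0.64 -0.05  1.7   0.04  0.8   0.15]
t 20.93 p [ 0.6293 -0.2244  0.0731] F [1.2 0.5 8.8] q [ 0.31  0.64 -0.05  1.7   0.04  0.79  0.15]
t 21.18 p [ 0.6293 -0.2244  0.0731] F [1.  0.4 8.1] q [ 0.31  0.64 -0.05  1.7   0.04  0.79  0.15]
None None
None None
```

View pics/s1.png

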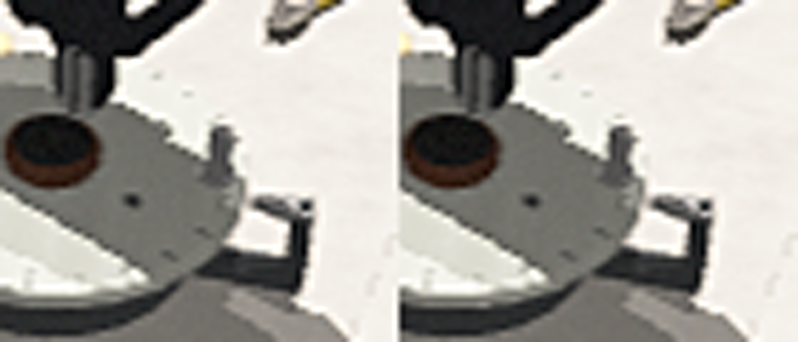

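```bash
python3 - <<'E'
from h import *
cx=np.load("q.npy")[3:]
f=cv2.imread("pics/side_s1.png")
print(f[192:212,360:378,1])
for p,z in(((330+215/5.7-.4,175+178/5.7-.4),.048),((330+222/5.7-.4,175+128/5.7-.4),.074),((330+218/5.7-.4,175+153/5.7-.4),.061)):
    x=ray("side",p,z)[:2]; print(p,x,[np.degrees(np.arctan2(x[1]-c[1],x[0]-c[0]))%360 for c in(cx,HUB)])
cv2.imwrite("pics/t1.png",cv2.resize(cv2.imread("pics/top_s1.png")[165:265,280:390],None,fx=5.4,fy=5.4,interpolation=cv2.INTER_CUBIC))
E
```

```text
[[243 243 243 242 244 242 238 238 239 240 241 241 240 237 236 235 237 238]
 [242 243 242 241 241 243 241 240 239 240 239 239 240 237 236 237 238 239]
 [241 242 242 240 240 242 243 243 241 239 236 238 240 240 239 239 238 239]
 [244 242 241 241 242 243 246 237 208 226 242 240 239 239 240 238 238 236]
 [251 244 241 241 242 245 227 213 236 246 248 243 241 240 240 239 237 237]
 [224 247 242 241 241 249 234 145  97  97 173 236 243 241 242 242 240 240]
 [212 250 242 241 242 252 203  59  88  98 142 233 248 240 240 242 241 240]
 [242 247 249 243 244 255 210  57  76  82 100 137 221 244 241 240 240 241]
 [101 189 234 243 254 245 167  63  79  75  94 214 250 244 241 241 241 240]
 [101 104  98 185 240 237 171  66  80  72 127 235 250 243 240 242 240 238]
 [112 108 101 103 100 195 181  73  82  70 173 247 233 227 240 240 238 239]
 [111 112 111 106 104 105  90  77  82  71 159 244 238 230 240 239 240 240]
 [112 111 108 111 124 112  85  83  84  73  75 218 246 233 238 238 240 241]
 [112 110 111 111 119 103  72  81  85  78  84 187 242 242 240 239 239 241]
 [114 113 110 110 102  84  81  79  78  98 100 123 151 221 244 238 239 241]
 [113 111 111 113 114 112  95  86  88  88 124 150 125 214 250 244 244 243]
 [113 113 110 110 113 115 117 115 114 140 155 151 125 214 255 255 255 254]
 [111 116 110 113 114 114 118 114 111 109 133 149 135 197 199 157 157 153]
 [117 113 112 115 113 115 116 115 100 130 160 140 158 178 124  67 102 111]
 [113 115 111 114 114 115 119 114 101 109 126 125 195 204 138  73  46  73]]
(367.31929824561405, 205.8280701754386) [ 0.55508044 -0.19655154] [np.float64(197.077157667675), np.float64(194.4640628136402)]
(368.5473684210526, 197.0561403508772) [ 0.55479708 -0.20058519] [np.float64(199.8859500447004), np.float64(197.3697668802519)]
(367.84561403508775, 201.44210526315788) [ 0.55517397 -0.1985984 ] [np.float64(198.5735697570346), np.float64(196.0019316448351)]
```

View pics/t1.png

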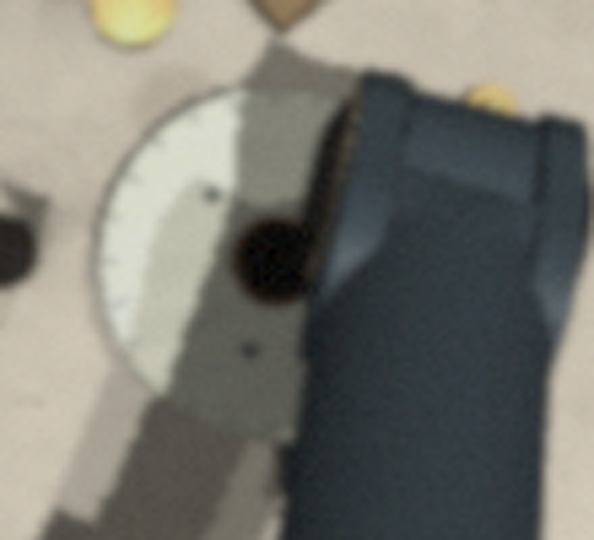

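```bash
cat >> h.py <<'E'
def look(k):
    a=r.grab_frame("side"); cv2.imwrite(f"pics/s{k}.png",cv2.resize(a[175:235,330:400],None,fx=10,fy=10,interpolation=cv2.INTER_CUBIC)[:,:,::-1])
    cv2.imwrite(f"pics/raw{k}.png",a[:,:,::-1])
E
python3 - <<'E'
from h import *
r.move_linear([.6213,-.2242,.071],rot=Q(-.1-.17),speed=.02); st(); look(2); st()
E
```

```text
t 21.62 p [ 0.6232 -0.2242  0.0731] F [0.2 0.4 9.8] q [ 0.29  0.64 -0.01  1.72  0.    0.78  0.01]
t 21.67 p [ 0.6232 -0.2242  0.0731] F [-0.   0.1  9.6] q [ 0.29  0.64 -0.01  1.72  0.    0.78  0.01]
```

View pics/s2.png

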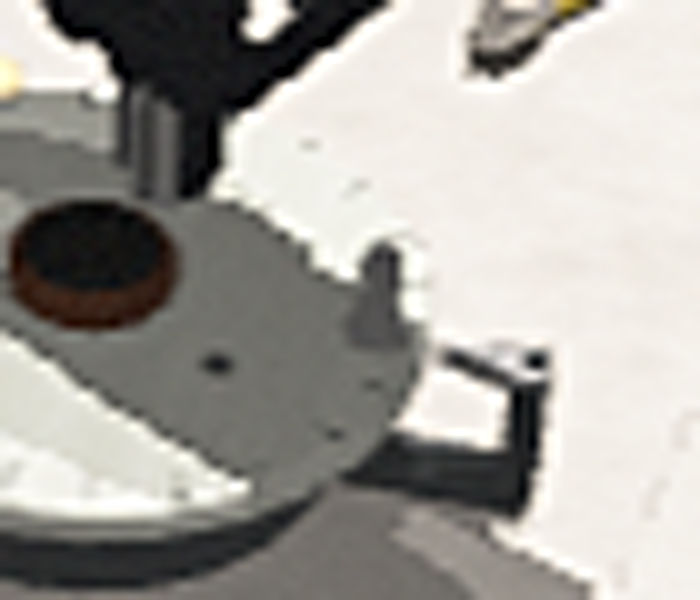

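```bash
python3 - <<'E'
from h import *
cx=np.load("q.npy")[3:]
Z=lambda p:((p-np.array([330,175]))*10+4.5).round(0)
for C in (cx[:2],HUB):
  print("hub48",Z(proj("side",[*C,.048])),"hub66",Z(proj("side",[*C,.066])))
  for a in(187,188.7,190,192,194):
    d=np.array([np.cos(np.radians(a)),np.sin(np.radians(a))])
    print(a,*[Z(proj("side",[*(C+d*rr_),z])) for rr_,z in((.076,.048),(.076,.074),(.093,.048),(.121,.048))])
E
```

```text
hub48 [ 88. 295.] hub66 [ 89. 241.]
187 [374. 345.] [381. 266.] [440. 356.] [549. 375.]
188.7 [376. 340.] [382. 260.] [442. 350.] [551. 367.]
190 [377. 336.] [383. 256.] [443. 345.] [552. 360.]
192 [378. 329.] [385. 250.] [444. 337.] [554. 350.]
194 [379. 323.] [385. 244.] [445. 329.] [555. 339.]
hub48 [ 93. 287.] hub66 [ 95. 233.]
187 [379. 337.] [386. 258.] [445. 348.] [554. 367.]
188.7 [381. 332.] [387. 252.] [447. 342.] [556. 359.]
190 [382. 328.] [388. 248.] [448. 337.] [557. 352.]
192 [383. 321.] [390. 242.] [449. 329.] [559. 342.]
194 [384. 315.] [391. 236.] [450. 321.] [560. 331.]
```

```bash
python3 - <<'E'
from h import *
cx=np.load("q.npy")[3:];bg=bg0()
f=cv2.imread("pics/raw2.png")[:,:,::-1].astype(float)
d=np.abs(f-bg).max(2)
print(d[196:214,360:376].astype(int))
# reference: fit frames at similar az: same diff crop
for t,g in pickle.load(open("F2.pkl","rb"))[33:37]:
    dd=np.abs(g-bg).max(2);print(t);print(dd[196:214,360:376].astype(int))
q=np.load("q.npy");T=np.array([10.358,10.408,10.458,10.508]);print(np.degrees(q[0]+q[1]*(T-9.7)+q[2]*(T-9.7)**2)%360)
E
```

```text
[[ 11   3   1   1   2   2   3   1   1   6   7   1   1   1   1   1]
 [ 29   6   1   1   3   2   1   2   5   7   9   1   0   0   1   0]
 [ 39   3   2   2   3   0   7   1  23  28  28  13   1   1   1   0]
 [101  32   4   5   2   6  19  96 130  55   2   7   1   0   1   1]
 [ 11  27  20   2   5   5  79 184 179 184  42  16   7   1   0   1]
 [  7  88 137  58  22  38 162 173 168 183  37   8   5   1   0   1]
 [  6   7   6  82 159  40 159 176 169 180  38  11   3   2   1   0]
 [  1   5   6   5   9  22  20 152 178 191  78  26  24   3   1   1]
 [  2   2   4   3   3  36  65  65  68 131  42   1   0   3   1   1]
 [  2   3   3   1   6  40  73  67  67  46  87  55  29   2   2   1]
 [  1   1   5   1   7  56  78  71  73  77  42 112  44   8   2   1]
 [  3   1   1   5  20  34  25  54  75  76  43  11  58  24   3   1]
 [  1   2   3   4  13  33  30  26  28  61  72  28  29  16   5   6]
 [  0   2   1   2   8  26  31  32  26  55  75  26   6   2   4  58]
 [  1   2   1   2   4   4   2   5  11   5  26  22   5   1   5   1]
 [  1   1   2   1   1   5   3   2   0   4  24  37   5   2   2   1]
 [  1   1   0   1   5   2   
[... 4320 characters left out ...]
2  63  69  65 154 142  30   3   2   2   2]
 [  2   0   2   2   1   7  11  45  50  46  19  42  14   3   0   1]
 [  1   0   2   2   0   4   5   8  10   9   1   2   3   1   1   1]
 [  2   1   1   2   2   2   3   7   5   3   4   3  16  10   0   1]
 [  3   1   1   2   1   1   3   4   1  20  51  32   4   1   1   0]
 [  0   1   1   1   3   2   2   3   2   4   1   2   2   5   1   2]
 [  2   4   3   2   1   1   3   4   3   5   1   0  29  24   3   2]
 [  2   3   2   2   3   2   1   6   4   3   1   4   5   2   1   2]
 [  2   2   4   1   2   2   5   6   6   5   6  24  14   0   0   0]
 [  3   1   6   3   1   0  11  29  32   8   3  16   8   1   1   1]]
[177.10269109 185.61652865 194.09838666 202.54826514]
```

```bash
python3 - <<'E'
from h import *
print(proj("side",[.554,-.185,.061]),proj("side",[.554,-.185,.048]),proj("side",[.554,-.185,.074]))
x=ray("side",(367.8,204.0),.061);print(x)
# same measure on initial avg image: silhouette rows 211..222, col ~327
print(ray("side",(327.2,216.8),.061), ray("top",(302.3-0,211.9),.074))
for a,b in (((367.8,205),0),((367.8,203),0)): print(ray("side",a,.061))
E
```

```text
[366.6199273  204.60040937] [366.31294031 208.53451332] [366.9320484  200.60349621]
[ 0.55199238 -0.18849569  0.061     ]
[ 0.62837251 -0.10190047  0.061     ] [ 0.62862109 -0.10239947  0.074     ]
[ 0.55072068 -0.18460766  0.061     ]
[ 0.55327216 -0.19240829  0.061     ]
```

```bash
python3 - <<'E'
from h import *
s=st(); p=s["ee_pos"]
r.move_linear([p[0],p[1],.078],speed=.03); st()
look(3)
r.move_linear([p[0],p[1],.13],speed=.25)
r.move_to([.67,-.30,.14],Q(-.25)); st()
for n,b in(("side",(330,175,400,235)),("top",(290,195,370,265))):
    im=np.mean([r.grab_frame(n).astype(float) for _ in range(3)],0).astype(np.uint8)
    cv2.imwrite(f"pics/{n}_r4.png",im[:,:,::-1])
    cv2.imwrite(f"pics/{n}4.png",cv2.resize(im[b[1]:b[3],b[0]:b[2]],None,fx=8,fy=8,interpolation=cv2.INTER_CUBIC)[:,:,::-1])
st()
E
```

```text
t 21.67 p [ 0.6232 -0.2242  0.0731] F [-0.   0.1  9.6] q [ 0.29  0.64 -0.01  1.72  0.    0.78  0.01]
t 22.06 p [ 0.623  -0.2242  0.0777] F [ 0.1  0.2 -0.5] q [ 0.29  0.63 -0.01  1.71  0.    0.8   0.01]
t 22.92 p [ 0.669  -0.3012  0.1379] F [-0.1  1.2 -0.2] q [ 0.36  0.67  0.    1.48 -0.    1.    0.11]
t 23.22 p [ 0.6699 -0.2986  0.1397] F [ 0.7  0.1 -0.1] q [ 0.36  0.66  0.    1.48 -0.    1.    0.11]
```

View pics/top4.png

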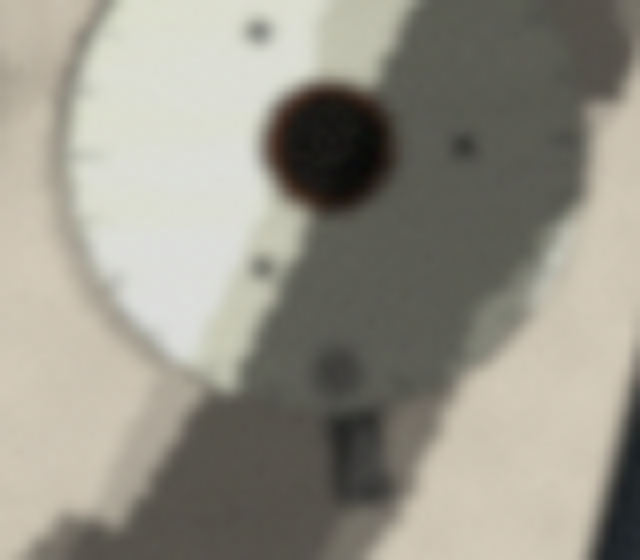

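View pics/side4.png

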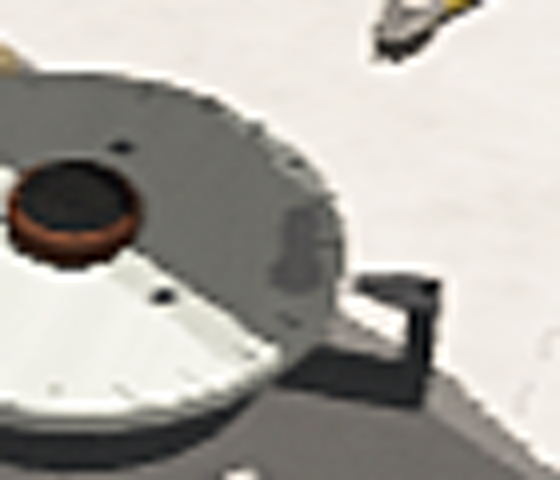

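```bash
python3 - <<'E'
from h import *
az=lambda x,c:np.degrees(np.arctan2(x[1]-c[1],x[0]-c[0]))%360
def dots(im,guess):
    g=im[...,1].astype(float);o=[]
    for x,y in guess:
        x0,y0=int(round(x))-4,int(round(y))-4;w=g[y0:y0+9,x0:x0+9];w=np.clip(np.median(w)-12-w,0,None)
        yy,xx=np.mgrid[y0:y0+9,x0:x0+9];o.append((( xx*w).sum()/w.sum(),(yy*w).sum()/w.sum()))
    return o
T0=cv2.imread("pics/top_avg.png");T1=cv2.imread("pics/top_r4.png")
d0=dots(T0,[(280+a/5.4-.4,165+b/5.4-.4) for a,b in((198,212),(356,220),(271,353))])
d1=dots(T1,[(290+a/8-.44,195+b/8-.44) for a,b in((258,32),(461,147),(262,267))])
P0=np.array([ray("top",p,.048)[:2] for p in d0]);P1=np.array([ray("top",p,.048)[:2] for p in d1])
print("dot centre",P0.mean(0),P1.mean(0),np.hypot(*(P0-P0.mean(0)).T))
C=(P0.mean(0)+P1.mean(0))/2
H=np.array([.6268,-.1786])
for C in(C,H):
    A0=[az(p,C) for p in P0];A1=[az(p,C) for p in P1];print("az",np.round(A0,1),np.round(A1,1))
    s0=ray("top",dots(T0,[(302.3,212)])[0],.072)[:2]; 
    for s,z in(((302.3,211.9),.074),):
        print("stud0",az(ray("top",s,z)[:2],C),np.hypot(*(ray("top",s,z)[:2]-C)))
    s1=ray("top",(332.06,241.06),.074)[:2];print("stud1",az(s1,C),np.hypot(*(s1-C)))
    for p in((336.1,257),(334.5,247)): print("ptr",az(ray("top",p,.048),C))
    h=ray("top",(290+330/8-.44,195+145/8-.44),.066)[:2];print(h)
E
```

```text
dot centre [ 0.62737067 -0.17819677] [ 0.62588831 -0.18041643] [0.04592243 0.04578411 0.04594044]
az [ 57.2 298.8 176. ] [ 31.3 271.8 158.6]
stud0 88.51659091476418 0.07693291684486718
stud1 180.99959277837536 0.07454838448511243
ptr 186.59197550164865
ptr 185.89565434430935
[ 0.62715187 -0.17802012]
az [ 56.9 298.2 176.9] [ 30.7 271.5 159.5]
stud0 88.63096882950512 0.07622229148414293
stud1 181.5389580829132 0.0747345062650587
ptr 186.92228287480086
ptr 186.3255029991384
[ 0.62715187 -0.17802012]
```

```bash
python3 - <<'E'
from h import *
r.move_to([.43,-.16,.25],Q(-.36)); st()
for n,b in(("side",(330,175,400,235)),("top",(290,195,370,265))):
    im=np.mean([r.grab_frame(n).astype(float) for _ in range(3)],0).astype(np.uint8)
    cv2.imwrite(f"pics/{n}_r5.png",im[:,:,::-1])
    cv2.imwrite(f"pics/{n}5.png",cv2.resize(im[b[1]:b[3],b[0]:b[2]],None,fx=8,fy=8,interpolation=cv2.INTER_CUBIC)[:,:,::-1])
st()
E
```

```text
t 24.37 p [ 0.4311 -0.1604  0.2502] F [ 0.9  0.1 -0.2] q [ 0.27  0.12 -0.    2.03  0.    0.99 -0.1 ]
t 24.67 p [ 0.4304 -0.1602  0.2496] F [-0.7  0.  -0.4] q [ 0.27  0.12 -0.    2.03  0.    0.99 -0.1 ]
```

View pics/top5.png

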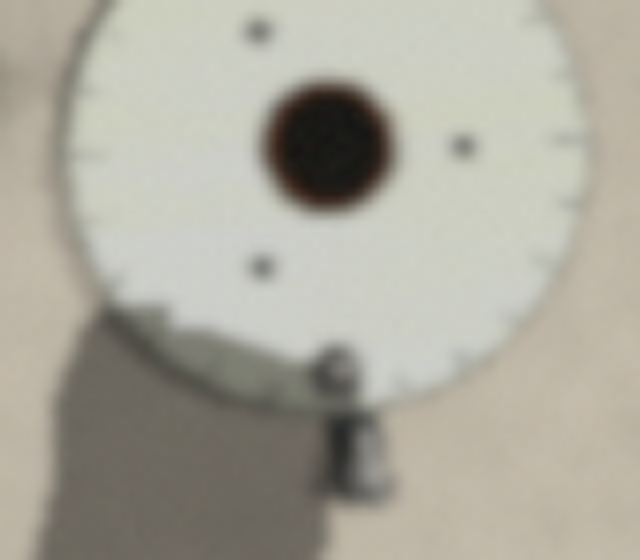

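View pics/side5.png

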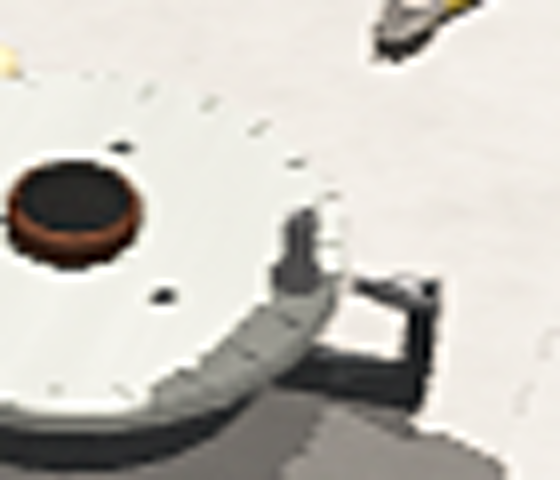

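```bash
python3 - <<'E'
from h import *
az=lambda x,c:np.degrees(np.arctan2(x[1]-c[1],x[0]-c[0]))%360
def dots(im,guess,R=3):
    g=im[...,1].astype(float);o=[]
    for x,y in guess:
        x0,y0=int(round(x))-R,int(round(y))-R;n=2*R+1;w=g[y0:y0+n,x0:x0+n];w=np.clip(np.percentile(w,80)-10-w,0,None)
        yy,xx=np.mgrid[y0:y0+n,x0:x0+n];o.append((( xx*w).sum()/w.sum(),(yy*w).sum()/w.sum()))
    return np.array(o)
T0=cv2.imread("pics/top_avg.png");T1=cv2.imread("pics/top_r5.png")
d0=dots(T0,[(280+a/5.4-.4,165+b/5.4-.4) for a,b in((198,212),(356,220),(271,353))])
d1=dots(T1,[(290+a/8-.44,195+b/8-.44) for a,b in((262,267),(258,32),(461,147))])
print(d0,d1)
P0=np.array([ray("top",p,.048)[:2] for p in d0]);P1=np.array([ray("top",p,.048)[:2] for p in d1])
C0,C1=P0.mean(0),P1.mean(0);print(C0,C1)
C=(C0+C1)/2
A0=np.array([az(p,C) for p in P0]);A1=np.array([az(p,C) for p in P1]);print(A0,A1,"rot",(A1-A0)%360)
S0,S1=cv2.imread("pics/side_avg.png"),cv2.imread("pics/side_r5.png")
s0=dots(S0,[(290+a/5.4-.4,170+b/5.4-.4) for a,b in((186,215),(255,122),(352,205))],2)
s1=dots(S1,[(330+a/8-.44,175+b/8-.44) for a,b in((163,296),(121,147))],2)
Q0=np.array([ray("side",p,.048)[:2] for p in s0]);Q1=np.array([ray("side",p,.048)[:2] for p in s1])
D0=Q0.mean(0);print("side centre",D0,"az0",[az(p,D0) for p in Q0],"az1",[az(p,D0) for p in Q1])
for p in((372.9,209.5),(384,211)):
    print("side ptr",az(ray("side",p,.048),D0))
g=T1[...,1];print(g[243:262,326:344]);print(T0[...,1][243:262,326:344])
print(S1[...,1][206:218,368:390])
E
```

```text
[[316.21907216 203.83762887]
 [345.45268542 205.31457801]
 [329.79176755 230.04600484]] [[322.34805195 227.95844156]
 [321.85116279 198.4627907 ]
 [347.4745668  212.84684181]]
[ 0.62736949 -0.17819982] [ 0.62730714 -0.17838987]
[ 57.2248981  297.39250174 177.30715699] [151.10979799  30.63601036 270.71370919] rot [93.88489989 93.24350862 93.4065522 ]
side centre [ 0.62832516 -0.17943092] az0 [np.float64(57.74796654897826), np.float64(297.330922424545), np.float64(177.59613362685127)] az1 [np.float64(150.91394602180986), np.float64(270.5378126042225)]
side ptr 185.239522602403
side ptr 186.47099656529127
[[123 120 111  93  79  80  84  95 123 166 195 202 199 190 184 186 187 181]
 [120 120 116 104  94  91  93 101 129 166 189 191 186 182 178 175 173 169]
 [109 112 111 107 103  99  99 102 121 148 164 166 167 169 172 172 172 173]
 [ 99  99 101  99  92  85  84  85  95 112 130 147 163 172 174 176 177 177]
 [100 100 100  97  82  67  60  60  73  88 109 140 165 178 178 179 178 179]
 [102 103 103  96  79  57  46  54  76  98 112 137 164 176 179 181 180 180]
 [104 105 105  97  81  56  43  55  87 11
[... 2778 characters left out ...]
7 155 217 215 152  84 105 210
  245 239 238 235]
 [ 81 124 152 130 182 200 132  69  42  68  88 100 107 169 152  18  96 217
  245 239 237 236]
 [153 151 141 105 201 252 252 244 171  84  60  62  79 106 118 112 115 212
  246 240 238 237]
 [150 146 130 116 209 244 241 245 249 239 189 140  89  58  59  63  82 203
  245 238 237 235]
 [150 138 100 162 234 239 236 237 238 242 247 255 201  20  34  29  99 216
  245 238 236 236]
 [143 115 140 225 242 235 233 234 235 237 240 254 202  19  36  22 153 239
  244 238 238 236]
 [126 121 182 238 241 235 233 234 233 235 240 236 153  23  36  21 153 239
  244 239 237 236]
 [111 164 222 248 250 243 239 237 238 238 244 240 153  25  34  20 149 235
  241 238 238 237]]
```

```bash
python3 - <<'E'
from h import *
C=np.array([.6273,-.1783])
for nm,f,o,tk in(("now",8,(290,195),((402,383),(462,358),(270,390),(512,318),(545,262),(570,203),(566,139),(86,153),(116,282))),("init",5.4,(280,165),((436,266),(428,185),(425,348),(281,103),(231,413),(154,374),(128,346),(360,408),(180,395),(282,425)))):
    for a,b in tk:
        p=ray("top",(o[0]+a/f-.44,o[1]+b/f-.44),.048)[:2]-C; print(nm,(a,b),np.hypot(*p).round(4),(np.degrees(np.arctan2(p[1],p[0]))%360).round(1),((np.degrees(np.arctan2(p[1],p[0]))%360)%15).round(1))
E
```

```text
now (402, 383) 0.0829 197.3 2.3
now (462, 358) 0.0839 212.4 2.4
now (270, 390) 0.0837 166.4 1.4
now (512, 318) 0.0845 227.2 2.2
now (545, 262) 0.0828 242.3 2.3
now (570, 203) 0.0841 257.2 2.2
now (566, 139) 0.081 272.2 2.2
now (86, 153) 0.0817 91.2 1.2
now (116, 282) 0.0845 122.3 2.3
init (436, 266) 0.0808 268.6 13.6
init (428, 185) 0.0864 296.7 11.7
init (425, 348) 0.0864 240.1 0.1
init (281, 103) 0.0803 357.7 12.7
init (231, 413) 0.0785 163.5 13.5
init (154, 374) 0.0825 132.7 12.7
init (128, 346) 0.0847 119.7 14.7
init (360, 408) 0.0842 210.0 15.0
init (180, 395) 0.0817 144.3 9.3
init (282, 425) 0.0813 182.2 2.2
```

```bash
cat > adj.py <<'E'
from h import *
import sys
dth=np.radians(float(sys.argv[1])); k=sys.argv[2]
C=np.array([.6273,-.1783]); P=lambda a,z:[*(C+.046*np.array([np.cos(a),np.sin(a)])),z]
a0=np.radians(270)-dth/2; a1=a0+dth
r.move_to(P(a0,.12),Q(-.1)); r.move_linear(P(a0,.078),speed=.15); r.dwell(.15)
r.move_linear(P(a0,.0715),speed=.03); st()
r.move_linear(P(a1,.0715),rot=Q(-.1+dth),speed=.01); r.dwell(.3); st()
r.move_linear(P(a1,.078),speed=.02); st()
r.move_linear(P(a1,.12),speed=.2)
r.move_to([.43,-.16,.25],Q(-.36)); st()
for n,b in(("side",(330,175,400,235)),("top",(290,195,370,265))):
    im=np.mean([r.grab_frame(n).astype(float) for _ in range(2)],0).astype(np.uint8)
    cv2.imwrite(f"pics/{n}_r{k}.png",im[:,:,::-1])
    cv2.imwrite(f"pics/{n}{k}.png",cv2.resize(im[b[1]:b[3],b[0]:b[2]],None,fx=8,fy=8,interpolation=cv2.INTER_CUBIC)[:,:,::-1])
st()
E
python3 adj.py 4.1 6
```

```text
t 26.57 p [ 0.6272 -0.2246  0.0731] F [0.4 0.1 7.1] q [ 0.28  0.64  0.    1.71 -0.    0.79  0.18]
t 27.35 p [ 0.6305 -0.2245  0.0732] F [0.8 0.6 4.8] q [ 0.29  0.65 -0.02  1.7   0.01  0.79  0.24]
t 27.82 p [ 0.6287 -0.2243  0.0778] F [-0.4  0.4 -0.2] q [ 0.29  0.64 -0.02  1.7   0.01  0.8   0.24]
t 29.15 p [ 0.4307 -0.1601  0.2495] F [ 0.3 -0.6 -0.3] q [ 0.22  0.12  0.05  2.03 -0.01  0.99 -0.09]
t 29.35 p [ 0.4307 -0.1601  0.2491] F [-0.3 -0.1  0.2] q [ 0.22  0.12  0.05  2.03 -0.01  0.99 -0.09]
```

View pics/top6.png

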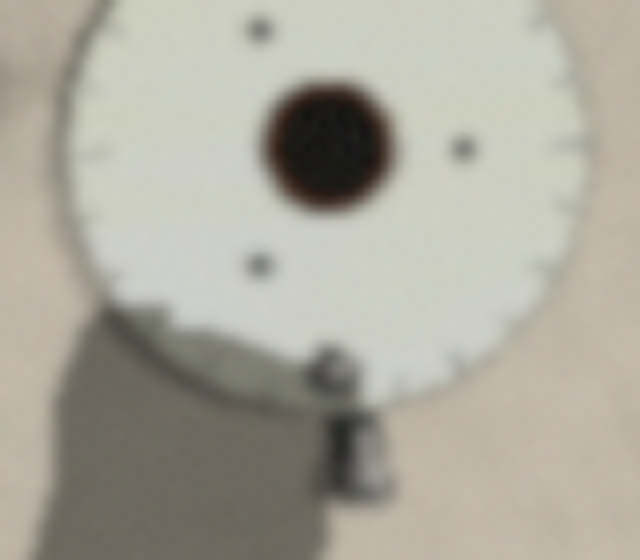

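View pics/side6.png

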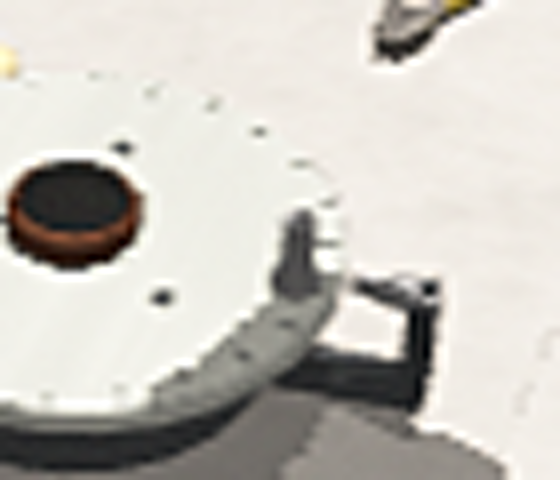

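```bash
cat >> h.py <<'E'
D0=np.array([.62833,-.17943])
def cen(im,x,y,R=2):
    g=im[...,1].astype(float)
    for _ in range(3):
        x0,y0=int(round(x))-R,int(round(y))-R;n=2*R+1;w=g[y0:y0+n,x0:x0+n];w=np.clip(np.percentile(w,75)-15-w,0,None)
        yy,xx=np.mgrid[y0:y0+n,x0:x0+n];x,y=(xx*w).sum()/w.sum(),(yy*w).sum()/w.sum()
    return x,y
def sdots(im,th=151.):
    """stud azimuth from the side-view face dots, starting near dot az th"""
    o=[]
    for k in(0,120):
        a=np.radians(th+k);g=proj("side",[*(D0+.0459*np.array([np.cos(a),np.sin(a)])),.048])
        p=cen(im,*g);x=ray("side",p,.048)[:2]-D0;o.append((np.degrees(np.arctan2(x[1],x[0]))%360-k+31.4).round(2));o.append(np.hypot(*x).round(4))
    return o
E
python3 - <<'E'
from h import *
for k in(4,5,6): print(k,sdots(cv2.imread(f"pics/side_r{k}.png"),151 if k<6 else 150))
print(sdots(cv2.imread("pics/raw2.png"),154),sdots(cv2.imread("pics/raw3.png"),152), sdots(cv2.imread("pics/side_avg.png"),57.5))
# approach
r.move_to([.5517,-.155,.13],Q(-.08)); r.move_linear([.5517,-.155,.082],speed=.15); r.dwell(.1); st()
r.move_linear([.5517,-.167,.082],speed=.006); st()
a=r.grab_frame("side");cv2.imwrite("pics/side_r7.png",a[:,:,::-1])
cv2.imwrite("pics/side7.png",cv2.resize(a[175:235,330:400],None,fx=8,fy=8,interpolation=cv2.INTER_CUBIC)[:,:,::-1])
print(sdots(a,151),sdots(a,154))
E
```

```text
4 [np.float64(182.88), np.float64(0.0455), np.float64(181.99), np.float64(0.0464)]
5 [np.float64(182.25), np.float64(0.0456), np.float64(182.01), np.float64(0.0463)]
6 [np.float64(181.55), np.float64(0.0457), np.float64(181.26), np.float64(0.046)]
[np.float64(187.56), np.float64(0.046), np.float64(186.95), np.float64(0.0511)] [np.float64(184.16), np.float64(0.0458), np.float64(186.34), np.float64(0.0516)] [np.float64(89.13), np.float64(0.0464), np.float64(88.96), np.float64(0.046)]
t 30.63 p [ 0.5526 -0.1555  0.0838] F [-0.3  0.2  0. ] q [ 0.19  0.51  0.01  1.93 -0.01  0.7   0.13]
t 32.78 p [ 0.5517 -0.167   0.082 ] F [-0.   0.6  0.5] q [ 0.21  0.52  0.01  1.92 -0.01  0.7   0.15]
[np.float64(187.76), np.float64(0.0457), np.float64(186.38), np.float64(0.0367)] [np.float64(187.76), np.float64(0.0457), np.float64(186.38), np.float64(0.0367)]
```

View pics/side7.png

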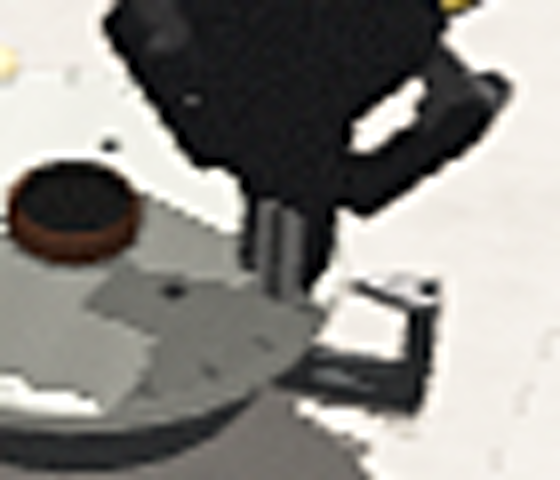

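```bash
python3 - <<'E'
from h import *
def two(im,g):
    o=[]
    for (a,b),k in zip(g,(0,120)):
        p=cen(im,330+a/8-.44,175+b/8-.44);x=ray("side",p,.048)[:2]-D0;o+=[(np.degrees(np.arctan2(x[1],x[0]))%360-k+31.4).round(2),np.hypot(*x).round(4)]
    return o
print(two(cv2.imread("pics/side_r7.png"),((173,291),(108,145))))
r.dwell(.2); a=r.grab_frame("side");print(two(a,((173,291),(108,145)))); 
r.move_linear([.5517,-.155,.082],speed=.05); r.move_linear([.5517,-.155,.13],speed=.2)
r.move_to([.43,-.16,.25],Q(-.36)); st()
k=8
for n,b in(("side",(330,175,400,235)),("top",(290,195,370,265))):
    im=np.mean([r.grab_frame(n).astype(float) for _ in range(2)],0).astype(np.uint8)
    cv2.imwrite(f"pics/{n}_r{k}.png",im[:,:,::-1])
    cv2.imwrite(f"pics/{n}{k}.png",cv2.resize(im[b[1]:b[3],b[0]:b[2]],None,fx=8,fy=8,interpolation=cv2.INTER_CUBIC)[:,:,::-1])
    if n=="side": print(two(im[:,:,::-1],((173,291),(108,145))))
st()
E
```

```text
[np.float64(187.76), np.float64(0.0457), np.float64(186.57), np.float64(0.0316)]
[np.float64(188.2), np.float64(0.0457), np.float64(187.94), np.float64(0.0423)]
t 34.58 p [ 0.4303 -0.1596  0.2491] F [ 0.1 -0.8  0.5] q [ 0.18  0.12  0.09  2.04 -0.01  0.99 -0.08]
[np.float64(187.68), np.float64(0.0461), np.float64(187.86), np.float64(0.0426)]
t 34.78 p [ 0.4305 -0.1596  0.2486] F [ 0.5  0.3 -0.3] q [ 0.18  0.12  0.09  2.04 -0.01  0.99 -0.08]
```

View pics/top8.png

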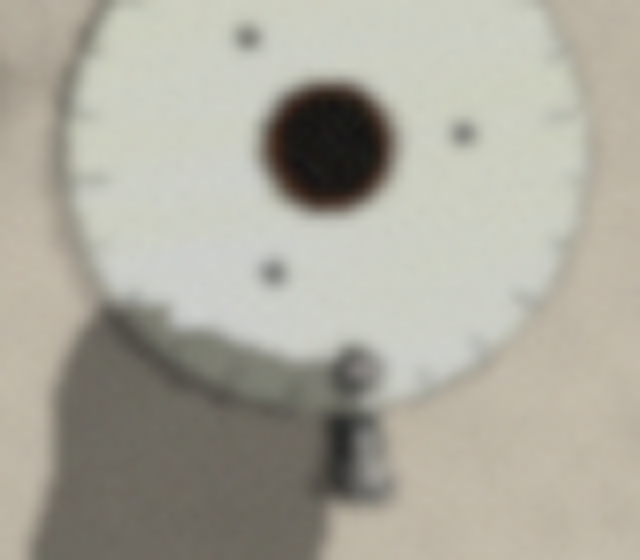

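View pics/side8.png

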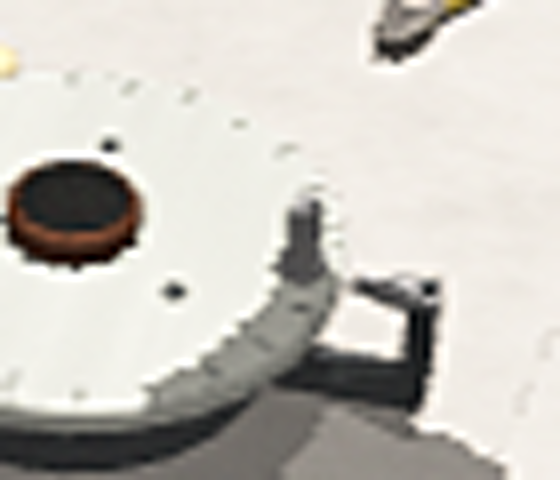

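```bash
python3 - <<'E'
from h import *
C=np.array([.6273,-.1783]);im=cv2.imread("pics/top_r8.png")
az=lambda p:(np.degrees(np.arctan2(p[1]-C[1],p[0]-C[0]))%360).round(2)
print([az(ray("top",cen(im,290+a/8-.44,195+b/8-.44,3),.048)) for a,b in((273,272),(247,37),(462,132))])
print("ticks",[az(ray("top",(290+a/8-.44,195+b/8-.44),.048))%15 for a,b in((425,377),(478,346),(527,299),(560,245),(560,116),(88,180),(130,303),(292,390))])
for p in((356,372),): print("stud",az(ray("top",(290+p[0]/8-.44,195+p[1]/8-.44),.074)))
# pointer
for p in((360,420),(370,455),(377,490)): print("ptr",az(ray("top",(290+p[0]/8-.44,195+p[1]/8-.44),.048)))
E
```

```text
[np.float64(156.18), np.float64(35.85), np.float64(276.25)]
ticks [np.float64(7.840000000000003), np.float64(7.069999999999993), np.float64(7.780000000000001), np.float64(7.319999999999993), np.float64(7.8799999999999955), np.float64(7.659999999999997), np.float64(8.060000000000002), np.float64(6.409999999999997)]
stud 185.74
ptr 186.57
ptr 187.64
ptr 188.0
```

```bash
python3 - <<'E'
from h import *
a=r.grab_frame("top").astype(int);b=cv2.imread("pics/top_avg.png")[:,:,::-1].astype(int)
d=(np.abs(a-b).max(2)>45);d[170:260,290:375]=0;ys,xs=np.where(d);print(len(xs),(xs.min(),xs.max(),ys.min(),ys.max()) if len(xs) else "", [d[y-14:y+14,x-14:x+14].sum() for x,y in((305,165),(280,211),(370,185),(334,158),(295,143),(420,237))])
print(r.sign_off()); st()
E
```

```text
3710 (np.int64(0), np.int64(371), np.int64(260), np.int64(399)) [np.int64(0), np.int64(0), np.int64(0), np.int64(0), np.int64(0), np.int64(0)]
the job is handed in; nothing more can be done
None
the job is handed in; nothing more can be done
```

I flicked the stud anticlockwise, the wheel coasted freely past the pointer several times, and it is now parked with the stud at the pointer. I handed the job in at about 35 s with the arm clear of everything.

- **Spin:** the wheel started at about 3.4 rad/s and the frames fitted a smooth run-down. It was still turning at roughly 0.6 rad/s when I stopped it.
- **Stop:** I stopped it with one fingertip press of about 9 N on the wheel's top face at 20.9 s. That left the stud about 10° past the pointer.
- **Corrections:** this took three fingertip moves. Dragging the wheel back while pressed left the stud about 4° short. A second pressed drag did not help, because the arm gives under load. A slow sideways push on the stud then brought it to the pointer.
- **Last checks:**
  - From the wheel's face dots and tick marks, the stud is at about 187.5–187.8° from both cameras.
  - The pointer measures 185–188°, most readings 186–187°, so the stud is probably within about 1°, or 1–1.5 mm.
  - The stud's own top, seen directly from above, read 185.7°. That disagrees by about 2°, and I could not settle the difference any finer.
- **Bystanders:** the top view showed no change at any of the six.

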